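# Set out the screening table

## Task

Set out the screening table: stand each of the four items (slim forceps jar, round cotton canister, oblong instrument box, square swab box) in the holder whose outline matches its base, sitting flat on the holder's floor inside the rim. Keep the items upright and leave the pump bottle and the thermometer where they are.

Things in the scene. Friction and masses are not known exactly. Their poses are not given: they have to be found in the camera images.
- jar_center (a point): Forceps jar: an empty, open, slim stainless-steel beaker, 80 mm tall, 46 mm across its foot (the lowest 16 mm), 42 mm across its straight body and 40 mm at its mouth, wall 2 mm; about 160 g. Point on its axis half-way up (40 mm above its base), z up along the axis. Its base belongs in the small round holder.
- canister_center (a point): Cotton canister: a closed round stainless-steel can, 66 mm in diameter and 70 mm tall, with a small knob (18 mm wide, 12 mm high) on the middle of its lid; about 240 g. Point on its axis half-way up the can (35 mm above its base), z up along the axis. Belongs in the large round holder.
- longbox_center (a point): Instrument box: a closed oblong stainless-steel box, 100 mm long (its x axis), 44 mm wide (its y axis) and 56 mm tall; about 280 g. Point at its centre (28 mm above its base), z up. Belongs in the oblong holder, either way round.
- squarebox_center (a point): Swab box: a closed white plastic box, 54 mm by 54 mm (sides along its x and y axes) and 76 mm tall, with a small knob (14 mm wide, 6 mm high) on its top; about 140 g. Point at the centre of the box (38 mm above its base), z up. Belongs in the square holder, any way round.
- holder_small_round: Small round white plastic holder lying flat on the table, fixed there: a thin floor 3 mm thick with a low upright rim, 4 mm thick, whose top is 8 mm above the table. Origin at the centre of its underside, z up. Inside diameter 62 mm, outside 70 mm.
- holder_large_round: Large round white plastic holder lying flat on the table, fixed there: a thin floor 3 mm thick with a low upright rim, 4 mm thick, whose top is 8 mm above the table. Origin at the centre of its underside, z up. Inside diameter 82 mm, outside 90 mm.
- holder_long: Oblong white plastic holder lying flat on the table, fixed there: a thin floor 3 mm thick with a low upright rim, 4 mm thick, whose top is 8 mm above the table. Origin at the centre of its underside, z up. Inside 116 mm along its x axis and 60 mm along its y axis; outside 124 by 68 mm.
- holder_square: Square white plastic holder lying flat on the table, fixed there: a thin floor 3 mm thick with a low upright rim, 4 mm thick, whose top is 8 mm above the table. Origin at the centre of its underside, z up. Inside 70 by 70 mm with its sides along its x and y axes; outside 78 by 78 mm.
- pump_bottle: Bystander: loose clear hand-gel bottle with a black pump on top, 68 mm in diameter, 163 mm tall, standing on the table at the far side of the work, to the right as the robot faces. Origin at the centre of its underside.
- thermometer: Bystander: loose white pistol-shaped thermometer lying on its side, beyond the work: barrel 110 by 46 mm along its x axis, grip reaching 110 mm to its +y, 40 mm high. Origin under the middle of the barrel.
Things that resemble listed ones, but are neither listed nor needed, are in the scene too. What is shaped like the part that bears canister_center but blue or yellow is not meant. What is shaped like the part that bears longbox_center but turquoise is not meant.

How it is judged (in metres and radians):
At the end, for the whole second after the job is handed in: Each item stands in its own matching holder: centre within 12 mm of the holder's centre (horizontally), base down on the holder's floor inside the rim (no more than 3.5 mm above the floor), upright within 3.4 degrees, and at rest (horizontal distance between jar_center and holder_small_round below 0.012 m and z of jar_center in the frame of holder_small_round between 0.04 and 0.0465 m and angle between each of jar_center, canister_center, longbox_center, squarebox_center's own z axis and vertical below 0.06 rad and linear speed of each of jar, canister, longbox, squarebox below 0.02 m/s and horizontal distance between canister_center and holder_large_round below 0.012 m and z of canister_center in the frame of holder_large_round between 0.035 and 0.0415 m and horizontal distance between longbox_center and holder_long below 0.012 m and z of longbox_center in the frame of holder_long between 0.028 and 0.0345 m and horizontal distance between squarebox_center and holder_square below 0.012 m and z of squarebox_center in the frame of holder_square between 0.038 and 0.0445 m); the robot touches nothing.
It fails at once if one of the four items is tipped over (more than 40 degrees) (angle between any of jar_center, canister_center, longbox_center, squarebox_center's own z axis and vertical above 0.7 rad).
It fails at once if the pump bottle is moved more than 25 mm or tipped (distance of pump_bottle from where it was at the start of the episode above 0.025 m or angle between pump_bottle's own z axis and vertical above 0.4 rad).
It fails at once if the thermometer is moved more than 25 mm or tipped (distance of thermometer from where it was at the start of the episode above 0.025 m or angle between thermometer's own z axis and vertical above 0.4 rad).
It also fails if it takes over 104 s, if anything falls off the work surface, if the arm or the gripper's body presses on something with over 40 N, if the wrist force passes 120 N, or if a joint passes its speed limit or range.

## Robot

A 6-joint arm with a two-finger parallel gripper is mounted at the origin on the work surface. World frame = base frame: x ahead of the robot, y to its left, z up, the work surface at z = 0. Lengths are in mm, angles in rad, forces in N, time in s.
With the tool pointing down it reaches from about 275 to 1000 mm from the base axis. Payload 8.4 kg.
Tool frame: the origin (TCP) lies at the very end of the fingers, on their centre line; the grasp point (between the pads) lies 19 mm behind it; y points along the fingers, x is the direction in which the jaws open and shut, and the axes are right-handed (so a half turn about y gives the same grasp; the last joint's range is limited). The gripper opens to 85 mm and grips with 20 to 120 N. Pads are 22 mm wide; open, the fingers measure 114 mm over their backs; the gripper's body (76 mm by 85 mm) begins 54 mm behind the grasp point. The pads swing forward as they close: fully open they stand 13 mm farther back than shut.
Start: joints at [1.177, 0.353, 1.633, -0, 1.155, -0.002], TCP at [238.657, 577.643, 231.281] pointing down, gripper open.
Joint ranges: [-2.63, 2.63], [-0.92, 2.1], [0.06, 2.66], [-1.3, 4.44], [0, 2.69], [-3.02, 3.02]. Speed limits (rad/s): [2.22, 2.22, 2.79, 3.14, 3.14, 3.14].

## Interface

Orientations are given as [roll, pitch, yaw] about the fixed x, y, z axes, in that order (R = Rz(yaw) Ry(pitch) Rx(roll)).
In Python, from rig import r gives the robot as it stands.
- The arm moves only by the tool servo_tool, never from a script. Its argument "motion" is a list of rows, each a list of 7 numbers: the opening, from -1 (shut) to 1 (fully open), then the shift along the tool's x, y, z in m, then the turn, a rotation vector about the tool's x, y, z in units of 10 degrees (1.0 is 10 degrees). A call has 1 to 12 rows; each row is the pose to reach, as a shift and turn from the pose commanded when the call began, along the tool's axes at that moment; what a row does not reach only later rows make up. A row lasts 1/8 s, in which the tool goes at most 62.5 mm and 10.7 degrees, less where a joint would pass 70% of its speed; a pose out of reach is approached as far as the arm can. A call with a gripper value outside its range is refused whole. The fingers move at their own pace and stop on an object; "grip_force" is the grip in N (left out, the last holds). Time passes only in rows, so rows that repeat a pose let the fingers close. It gives the time, the measured TCP pose, the force and the opening at its end, in the units of the state.
- r.sense(): the state, without advancing time (a new reading comes with each control period).
- r.grab_frame(name): name is "scene" or "top"; returns the picture (480x640x3 uint8, red, green, blue); there is no depth.
- r.calibration(name): a dict with "fx", "fy", "cx", "cy" (pixels), "distortion" ([k1, k2, p1, p2, k3] as OpenCV has them; the pictures are not rectified), "R" (3x3) and "t" (3): a world point X has camera coordinates R X + t. Camera axes: x right, y down, z forward; pixel columns grow to the right and rows downward; lengths in mm; the calibration is good to about 2 mm. A picture is of the moment at which its call begins. calibration takes no time and is no camera call.
- r.sign_off(): hands the job in, once; it reports no verdict.
The state is a dict: "clock": time; "qpos": joint angles; "qvel": joint speeds; "joint_efforts": joint torques, N m; "eef_pos": TCP position; "tcp_rot": TCP orientation; "contact_force": force on the tool from outside, world axes, zero at the start; "wrist_torque": the same for the moment, N m; "opening": opening from 0.0 (shut) to 1.0 (fully open).
Only numpy, scipy, OpenCV 4.12 (cv2) and the standard library are available. Lean on these libraries where they do the work, as an engineer would, in place of code of your own. Each camera call takes 0.05 s, during which the arm holds its last target. There are 200 camera calls.

## Working session

There is one attempt and no reset: what is moved stays moved. The work goes in short steps, Python scripts to look and compute and a tool call to move; the robot and the scene stay as the last step left them, time stands still between calls to the robot, and variables do not carry over. Pictures are saved under pics/ and viewed, on a budget of 14 in all, crops included, one or two more only if the job needs it, and the job is handed in when it is done.

Besides the shell and the picture viewer there is one more tool, called after "Request:" in YAML: its name, and indented under it one key for each argument. servo_tool: Moves the arm, as the interface text tells. Its arguments: {"type":"object","properties":{"motion":{"type":"array","items":{"type":"array","items":{"type":"number"}}},"grip_force":{"type":"number"}},"required":["motion"]}

```bash
mkdir -p pics; python3 - <<'E'
from rig import r
import cv2,numpy as np
for n in("scene","top"):
    f=r.grab_frame(n); cv2.imwrite(f"pics/{n}0.png",f[:,:,::-1])
    c=r.calibration(n); R=np.array(c["R"]);print(n,c["fx"],c["cx"],c["cy"],c["distortion"],(-R.T@np.array(c["t"])).round(),R.round(2).tolist())
print(r.sense())
E
```

```text
scene 509.33511976112635 313.02862046703314 244.19782216464807 [-0.05819521  0.          0.          0.          0.        ] [1080.  233.  945.] [[-0.47, 0.88, -0.01], [0.74, 0.38, -0.55], [-0.49, -0.26, -0.83]]
top 469.4164631825471 320.7412106806957 238.74024076690043 [-0.07927902  0.          0.          0.          0.        ] [ 402.  -56. 1025.] [[-0.01, -1.0, -0.0], [-0.98, 0.01, -0.18], [0.18, -0.0, -0.98]]
{'clock': 0.1, 'qpos': array([ 1.17660270e+00,  3.53617479e-01,  1.63406630e+00, -2.86209367e-05,
        1.15521038e+00, -2.41022939e-03]), 'qvel': array([-0.00195993, -0.00202455, -0.00047377,  0.0004158 , -0.00094674,
       -0.00141209]), 'joint_efforts': array([ 2.08194811e-04, -6.06351757e+01, -3.42820215e+01,  1.67661392e-05,
        3.79415578e-03,  4.81837094e-05]), 'eef_pos': array([238.4945305 , 577.23378315, 230.60986082]), 'tcp_rot': array([-1.57081936e+00,  1.30156298e-03,  1.17902449e+00]), 'contact_force': array([-0.34695946, -0.593426  , -0.83809994]), 'wrist_torque': array([ 0.01085457, -0.01847879, -0.01982879]), 'opening': 0.9978401987248238}
```

View pics/scene0.png

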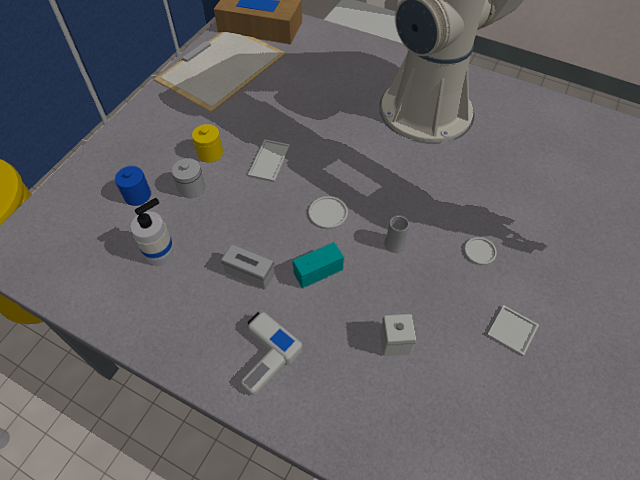

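View pics/top0.png

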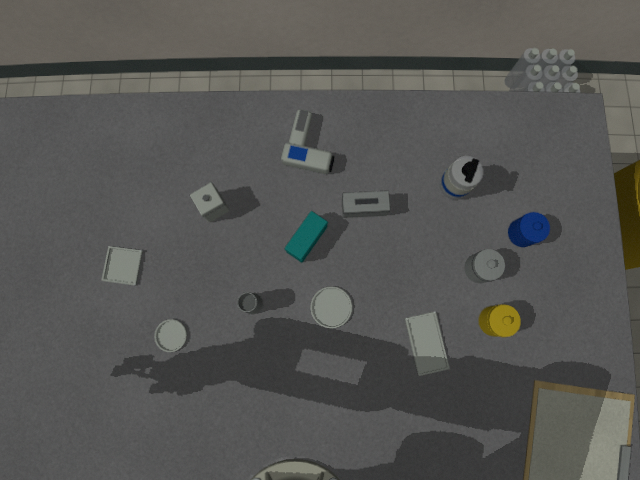

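The scene view shows the items as follows: grey canister (188,178), with blue (132,186) and yellow (207,143) look-alikes; grey long box (248,266), with a turquoise look-alike (318,265); jar (397,234); swab box (399,334).

In the top view:
- **Items:** jar (249,302), canister (489,264; not blue 529,229 or yellow 501,321), long box (366,203; not turquoise 306,236), swab box (208,200).
- **Holders:** small round (172,335), large round (332,307), oblong (427,342), square (122,265).

I'll measure next and check with one close crop.

```bash
cat > h.py <<'E'
from rig import r
import cv2,numpy as np
def cast(n,px,z):
    c=r.calibration(n);R=np.array(c["R"]);t=np.array(c["t"])
    K=np.array([[c["fx"],0,c["cx"]],[0,c["fy"],c["cy"]],[0,0,1]])
    u=cv2.undistortPoints(np.array(px,float).reshape(-1,1,2),K,np.array(c["distortion"]))[:,0]
    d=np.c_[u,np.ones(len(u))]@R; o=-R.T@t
    return (o+d*((z-o[2])/d[:,2])[:,None])[:,:2]
def proj(n,X):
    c=r.calibration(n);K=np.array([[c["fx"],0,c["cx"]],[0,c["fy"],c["cy"]],[0,0,1]])
    return cv2.projectPoints(np.array(X,float).reshape(-1,1,3),cv2.Rodrigues(np.array(c["R"]))[0],np.array(c["t"],float),K,np.array(c["distortion"]))[0][:,0]
E
cat > m.py <<'E'
from h import *
im=cv2.imread("pics/top0.png");hsv=cv2.cvtColor(im,cv2.COLOR_BGR2HSV);g=hsv[:,:,2]
big=[]
for nm,(u,v),w,z,th in [("jar",(249,302),20,80,0),("can",(489,264),24,70,0),("long",(366,203),34,56,0),("sq",(208,200),28,76,0),("hs",(172,335),24,8,0),("hl",(332,307),28,8,0),("ho",(427,342),40,8,0),("hq",(122,265),28,8,0)]:
    p=g[v-w:v+w,u-w:u+w]; t,m=cv2.threshold(p,0,255,cv2.THRESH_OTSU)
    cs=max(cv2.findContours(m,cv2.RETR_EXTERNAL,cv2.CHAIN_APPROX_NONE)[0],key=cv2.contourArea)[:,0]+[u-w,v-w]
    W=cast("top",cs,z).astype(np.float32)
    print(nm,t,"rect",[np.round(a,2) for a in cv2.minAreaRect(W)],"ell",np.round(cv2.fitEllipse(W)[0],1),np.round(cv2.fitEllipse(W)[1],1))
    q=im[v-w:v+w,u-w:u+w]; s=200/(2*w); a=cv2.resize(q,(200,200),interpolation=cv2.INTER_NEAREST); b=a.copy()
    cv2.polylines(b,[(((cs-[u-w,v-w])+.5)*s).astype(int)],True,(0,0,255)); big.append(b)
cv2.imwrite("pics/crop1.png",np.vstack([np.hstack(big[:4]),np.hstack(big[4:])]))
E
python3 m.py
```

```text
jar 71.0 rect [array([446.42,  89.  ]), array([78.64, 79.04]), np.float64(0.64)] ell [448.   92.1] [84.3 93.6]
can 82.0 rect [array([ 521.13, -404.45]), array([104.37,  98.31]), np.float64(89.31)] ell [ 521.8 -403.6] [104.4 115.1]
long 76.0 rect [array([ 677.91, -154.24]), array([145.81, 104.17]), np.float64(89.8)] ell [ 684.1 -148.6] [103.4 163.4]
sq 106.0 rect [array([661.75, 184.6 ]), array([52.75, 51.96]), np.float64(31.02)] ell [661.7 184.4] [59.2 59.6]
hs 107.0 rect [array([377.4 , 268.73]), array([68.34, 67.33]), np.float64(46.86)] ell [377.2 268.7] [67.1 67.7]
hl 108.0 rect [array([436.99, -77.07]), array([86.35, 86.58]), np.float64(44.48)] ell [437.1 -77.3] [86.5 87.6]
ho 105.0 rect [array([ 369.73, -279.07]), array([102. ,  68.6]), np.float64(11.66)] ell [ 375.2 -279.9] [ 75.6 110.8]
hq 109.0 rect [array([529.42, 385.56]), array([78.31, 78.22]), np.float64(82.54)] ell [529.5 385.6] [89.2 90.1]
```

View pics/crop1.png

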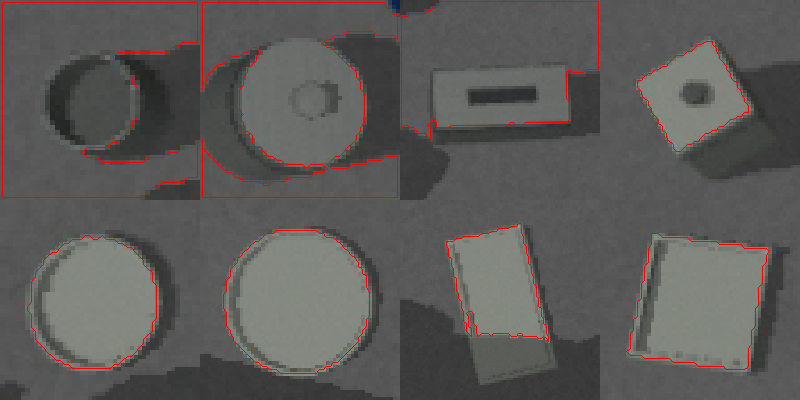

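The crop confirms the choices: grey canister, steel long box with a dark handle strip, and the swab box. The contours for the jar, canister, long box and oblong holder leaked or were cut by shadow, so I'll redo those from edges and corners, then check everything in the scene view.

```bash
cat > m2.py <<'E'
from h import *
im=cv2.imread("pics/top0.png");g=cv2.cvtColor(im,cv2.COLOR_BGR2HSV)[:,:,2]
for nm,(u,v),w,z in [("can",(489,264),24,70),("long",(366,203),34,56)]:
  for th in (100,108,116):
    m=(g[v-w:v+w,u-w:u+w]>th).astype(np.uint8)
    cs=max(cv2.findContours(m,cv2.RETR_EXTERNAL,cv2.CHAIN_APPROX_NONE)[0],key=cv2.contourArea)[:,0]+[u-w,v-w]
    print(nm,th,[np.round(a,2) for a in cv2.minAreaRect(cast("top",cs,z).astype(np.float32))])
def quad(nm,tile,sc,o,z):
    W=cast("top",np.array(tile)/sc+o,z).astype(np.float32);print(nm,[np.round(a,2) for a in cv2.minAreaRect(W)])
    return W
quad("long",[(32,70),(168,66),(169,122),(34,128)],200/68,(331.5,168.5),56)
quad("ho",[(46,41),(122,24),(156,167),(80,184)],2.5,(386.5,301.5),8)
print("jar",cast("top",[(247,301.8)],80))
E
python3 m2.py
```

```text
can 100 [array([ 519.55, -406.05]), array([61.25, 63.08]), np.float64(86.46)]
can 108 [array([ 518.65, -400.47]), array([59.4 , 52.64]), np.float64(7.53)]Traceback (most recent call last):
  File "m2.py", line 6, in <module>
    cs=max(cv2.findContours(m,cv2.RETR_EXTERNAL,cv2.CHAIN_APPROX_NONE)[0],key=cv2.contourArea)[:,0]+[u-w,v-w]
       ~~~^^^^^^^^^^^^^^^^^^^^^^^^^^^^^^^^^^^^^^^^^^^^^^^^^^^^^^^^^^^^^^^^^^^^^^^^^^^^^^^^^^^^
ValueError: max() iterable argument is empty
```

```bash
sed -i 's/\[("can"/[("can"/; s/(100,108,116)/(96,100)/' m2.py; python3 m2.py
cat > m3.py <<'E'
from h import *
im=cv2.imread("pics/scene0.png")
def rect(x,y,a,b,yaw,z):
    c,s=np.cos(yaw),np.sin(yaw);return [(x+c*i*a/2-s*j*b/2,y+s*i*a/2+c*j*b/2,z) for i,j in((1,1),(1,-1),(-1,-1),(-1,1))]
def circ(x,y,d,z): return [(x+d/2*np.cos(t),y+d/2*np.sin(t),z) for t in np.linspace(0,6.28,40)]
J=cast("top",[(247,301.8)],80)[0]
L=[circ(*J,40,80),circ(*J,46,0),circ(519.5,-406,66,70),circ(519.5,-406,66,0),rect(661.7,184.5,54,54,np.radians(31),76),rect(661.7,184.5,54,54,np.radians(31),0),
 circ(377.3,268.7,70,8),circ(437,-77.2,90,8),rect(529.5,385.6,78,78,np.radians(82.5),8)]
W=cv2.minAreaRect(cast("top",np.array([(32,70),(168,66),(169,122),(34,128)])/(200/68)+(331.5,168.5),56).astype(np.float32))
L+=[cv2.boxPoints(W).tolist()]; L[-1]=[(*p,56) for p in L[-1]]; L+=[[(*p[:2],0) for p in L[-1]]]
W=cv2.minAreaRect(cast("top",np.array([(46,41),(122,24),(156,167),(80,184)])/2.5+(386.5,301.5),8).astype(np.float32))
L+=[[(*p,8) for p in cv2.boxPoints(W)]]
x0,y0,k=150,120,2
a=cv2.resize(im[y0:y0+260,x0:x0+400],None,fx=k,fy=k)
for P in L:
    cv2.polylines(a,[((proj("scene",P)-[x0-.5,y0-.5])*k).astype(int)],True,(0,0,255))
cv2.imwrite("pics/chk.png",a)
E
python3 m3.py
```

```text
can 96 [array([ 518.65, -404.94]), array([62.06, 62.69]), np.float64(42.77)]
can 100 [array([ 519.55, -406.05]), array([61.25, 63.08]), np.float64(86.46)]
long 96 [array([ 658.42, -153.26]), array([42.13, 97.41]), np.float64(2.56)]
long 100 [array([ 658.58, -153.14]), array([41.86, 96.92]), np.float64(2.5)]
long [array([ 657.6 , -153.85]), array([43.35, 99.57]), np.float64(1.48)]
ho [array([ 358.64, -282.38]), array([123.39,  67.84]), np.float64(11.69)]
jar [[445.42359173  91.66666424]]
```

View pics/chk.png

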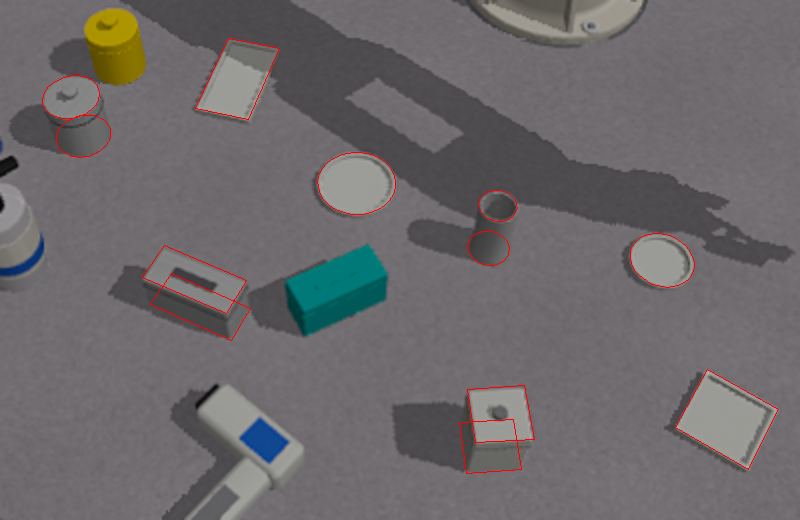

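The projected outlines sit on every item and holder in the scene view, for example the jar mouth at (497,205) and the oblong holder at (237,80) in the crop. The two views agree to about 2–3 mm, so I can start moving, jar first.

```bash
cat > plan.py <<'E'
import sys
from h import *
# args: x y z yawdeg -> shift in tool axes (m), turn about tool axes (units of 10 deg)
from scipy.spatial.transform import Rotation as Ro
s=r.sense();R=Ro.from_euler("xyz",s["tcp_rot"])
print("t",round(s["clock"],2),"pos",s["eef_pos"].round(1),"rot",np.degrees(s["tcp_rot"]).round(1),"F",s["contact_force"].round(1),"op",round(s["opening"],3))
for a in sys.argv[1:]:
    x,y,z,w=map(float,a.split(","))
    d=R.inv().apply(np.array([x,y,z])-s["eef_pos"])/1000
    T=(R.inv()*Ro.from_euler("xyz",[-np.pi/2,0,np.radians(w)])).as_rotvec()
    print(a,d.round(4),(np.degrees(T)/10).round(3))
E
python3 plan.py 445.5,91.5,140,67.6 445.5,91.5,26,67.6
```

```text
t 0.1 pos [238.5 577.2 230.6] rot [-90.    0.1  67.6] F [-0.3 -0.6 -0.8] op 0.998
445.5,91.5,140,67.6 [-0.3698  0.0911 -0.3768] [ 0.    -0.005 -0.007]
445.5,91.5,26,67.6 [-0.3696  0.2051 -0.3768] [ 0.    -0.005 -0.007]
```

Request:
servo_tool:
  motion:
    - [1,-0.37,0.09,-0.377,0,0,0]
    - [1,-0.37,0.09,-0.377,0,0,0]
    - [1,-0.37,0.09,-0.377,0,0,0]
    - [1,-0.37,0.09,-0.377,0,0,0]
    - [1,-0.37,0.09,-0.377,0,0,0]
    - [1,-0.37,0.09,-0.377,0,0,0]
    - [1,-0.37,0.09,-0.377,0,0,0]
    - [1,-0.37,0.09,-0.377,0,0,0]
    - [1,-0.37,0.09,-0.377,0,0,0]
    - [1,-0.37,0.09,-0.377,0,0,0]
    - [1,-0.37,0.09,-0.377,0,0,0]
    - [1,-0.37,0.09,-0.377,0,0,0]

```text
clock: 1.6
eef_pos: [445.5, 92.6, 141.4]
tcp_rot: [-1.571, -0.0, 1.18]
contact_force: [-0.2, -0.3, 0.4]
opening: 0.998
```

```bash
python3 plan.py 445.5,91.5,140,67.6 445.5,91.5,26,67.6; python3 - <<'E'
from h import *
ims=[]
for n,X in(("top",(445.5,91.5,60)),("scene",(445.5,91.5,60))):
    f=r.grab_frame(n)[:,:,::-1];u,v=proj(n,X)[0].astype(int)
    ims.append(cv2.resize(f[v-75:v+75,u-50:u+50],None,fx=4,fy=4))
cv2.imwrite("pics/j1.png",np.hstack(ims))
E
```

```text
t 1.6 pos [445.5  92.6 141.4] rot [-90.   -0.   67.6] F [-0.2 -0.3  0.4] op 0.998
445.5,91.5,140,67.6 [-0.001   0.0014 -0.0004] [-0.     0.002  0.001]
445.5,91.5,26,67.6 [-0.001   0.1154 -0.0004] [-0.     0.002  0.001]
```

View pics/j1.png

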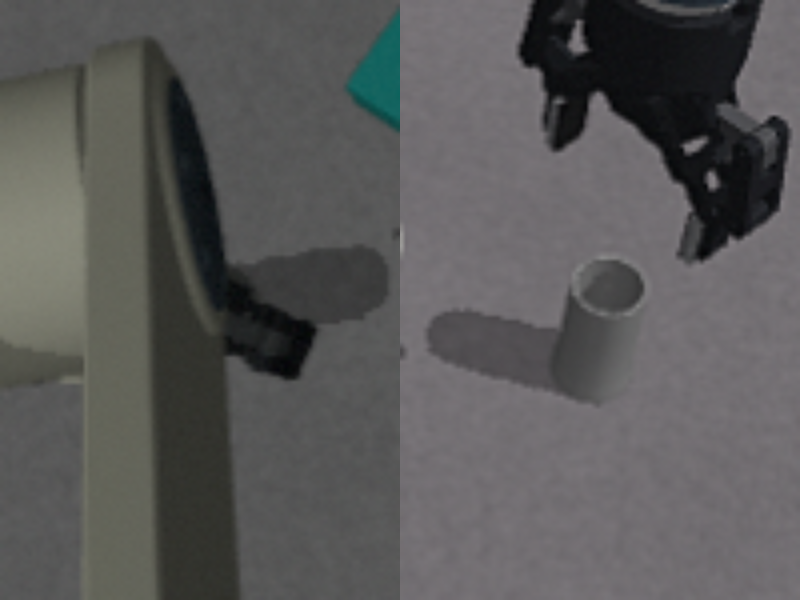

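The fingers straddle the jar. Down, then close.

Request:
servo_tool:
  motion:
    - [1,-0.001,0.03,0,0,0,0]
    - [1,-0.001,0.065,0,0,0,0]
    - [1,-0.001,0.1,0,0,0,0]
    - [1,-0.001,0.115,0,0,0,0]
    - [1,-0.001,0.115,0,0,0,0]
    - [0.2,-0.001,0.115,0,0,0,0]
    - [0,-0.001,0.115,0,0,0,0]
    - [-0.2,-0.001,0.115,0,0,0,0]
    - [-0.5,-0.001,0.115,0,0,0,0]
    - [-1,-0.001,0.115,0,0,0,0]
    - [-1,-0.001,0.115,0,0,0,0]
    - [-1,-0.001,0.115,0,0,0,0]
  grip_force: 40

```text
clock: 3.2
eef_pos: [446.2, 91.0, 27.4]
tcp_rot: [-1.572, -0.001, 1.179]
contact_force: [-0.7, 0.3, 9.0]
opening: 0.478
```

```bash
python3 plan.py 445.5,91.5,80,67.6 377.3,268.7,80,67.6 377.3,268.7,30,67.6
```

```text
t 3.2 pos [446.2  91.   27.4] rot [-90.1  -0.1  67.6] F [-0.7  0.3  9. ] op 0.478
445.5,91.5,80,67.6 [ 0.0003 -0.0526  0.0008] [ 0.009 -0.005  0.006]
377.3,268.7,80,67.6 [ 0.138  -0.0526  0.1315] [ 0.009 -0.005  0.006]
377.3,268.7,30,67.6 [ 0.138  -0.0026  0.1315] [ 0.009 -0.005  0.006]
```

Request:
servo_tool:
  motion:
    - [-1,0,-0.02,0,0,0,0]
    - [-1,0,-0.05,0,0,0,0]
    - [-1,0.03,-0.06,0.03,0,0,0]
    - [-1,0.06,-0.06,0.06,0,0,0]
    - [-1,0.09,-0.06,0.09,0,0,0]
    - [-1,0.12,-0.06,0.115,0,0,0]
    - [-1,0.138,-0.06,0.1315,0,0,0]
    - [-1,0.138,-0.06,0.1315,0,0,0]
    - [-1,0.138,-0.05,0.1315,0,0,0]
    - [-1,0.138,-0.035,0.1315,0,0,0]
    - [-1,0.138,-0.025,0.1315,0,0,0]
    - [-1,0.138,-0.02,0.1315,0,0,0]

```text
clock: 4.7
eef_pos: [376.2, 267.8, 45.1]
tcp_rot: [-1.57, 0.001, 1.178]
contact_force: [-0.5, -0.0, -1.1]
opening: 0.485
```

```bash
python3 plan.py 377.3,268.7,31,67.6 ; python3 - <<'E'
from h import *
f=r.grab_frame("scene")[:,:,::-1];u,v=proj("scene",(377,269,40))[0].astype(int)
cv2.imwrite("pics/j2.png",cv2.resize(f[v-60:v+60,u-60:u+60],None,fx=4,fy=4))
E
```

```text
t 4.7 pos [376.2 267.8  45.1] rot [-89.9   0.1  67.5] F [-0.5 -0.  -1.1] op 0.485
377.3,268.7,31,67.6 [ 0.0012  0.0141 -0.0006] [-0.005 -0.009 -0.008]
```

View pics/j2.png

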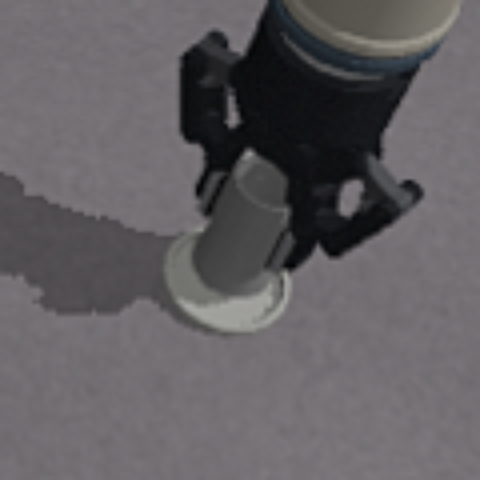

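```bash
python3 - <<'E'
from h import *
c=proj("scene",(377,269,40))[0].astype(int)
for X in [(377.3,268.7,17),(377.3,268.7,97),(377.3,268.7,8)]: print(X,((proj("scene",X)[0]-c+60)*4).round())
E
```

```text
(377.3, 268.7, 17) [231. 265.]
(377.3, 268.7, 97) [272. 180.]
(377.3, 268.7, 8) [226. 274.]
```

The jar hangs over the middle of the small holder, with its mouth at crop (263,180) where (272,180) is expected, so it is upright within the measurement. Lower and release.

Request:
servo_tool:
  motion:
    - [-1,0.001,0.008,0,0,0,0]
    - [-1,0.001,0.013,0,0,0,0]
    - [-1,0.001,0.015,0,0,0,0]
    - [-1,0.001,0.015,0,0,0,0]
    - [0.1,0.001,0.015,0,0,0,0]
    - [0.4,0.001,0.015,0,0,0,0]
    - [1,0.001,0.015,0,0,0,0]
    - [1,0.001,0.015,0,0,0,0]
    - [1,0.001,-0.025,0,0,0,0]
    - [1,0.001,-0.085,0,0,0,0]
    - [1,0.001,-0.11,0,0,0,0]
    - [1,0.001,-0.11,0,0,0,0]

```text
clock: 6.25
eef_pos: [378.1, 270.3, 158.3]
tcp_rot: [-1.573, -0.004, 1.179]
contact_force: [-0.0, 0.5, 0.1]
opening: 1.0
```

```bash
python3 plan.py 661.7,184.5,150,31 661.7,184.5,35,31
```

```text
t 6.25 pos [378.1 270.3 158.3] rot [-90.1  -0.2  67.6] F [-0.   0.5  0.1] op 1.0
661.7,184.5,150,31 [ 0.0289  0.0091 -0.2948] [0.006 3.655 0.025]
661.7,184.5,35,31 [ 0.0285  0.1241 -0.2946] [0.006 3.655 0.025]
```

Request:
servo_tool:
  motion:
    - [1,0.029,0.009,-0.295,0,3.655,0]
    - [1,0.029,0.009,-0.295,0,3.655,0]
    - [1,0.029,0.009,-0.295,0,3.655,0]
    - [1,0.029,0.009,-0.295,0,3.655,0]
    - [1,0.029,0.009,-0.295,0,3.655,0]
    - [1,0.029,0.009,-0.295,0,3.655,0]
    - [1,0.029,0.009,-0.295,0,3.655,0]
    - [1,0.029,0.009,-0.295,0,3.655,0]
    - [1,0.029,0.04,-0.295,0,3.655,0]
    - [1,0.029,0.08,-0.295,0,3.655,0]
    - [1,0.029,0.115,-0.295,0,3.655,0]
    - [1,0.029,0.127,-0.295,0,3.655,0]

```text
clock: 7.75
eef_pos: [658.5, 183.8, 27.4]
tcp_rot: [-1.57, 0.003, 0.542]
contact_force: [-0.3, 0.7, -0.5]
opening: 1.002
```

```bash
python3 plan.py 661.7,184.5,28,31; python3 - <<'E'
from h import *
fs=r.grab_frame("scene")[:,:,::-1];ft=r.grab_frame("top")[:,:,::-1]
def crop(f,n,X,w,h,k):
    u,v=proj(n,X)[0].astype(int);return cv2.resize(f[v-h:v+h,u-w:u+w],None,fx=k,fy=k)
cv2.imwrite("pics/s1.png",np.hstack([crop(fs,"scene",(661.7,184.5,50),60,60,4),crop(ft,"top",(377,269,40),35,60,4)]))
E
```

```text
t 7.75 pos [658.5 183.8  27.4] rot [-89.9   0.2  31.1] F [-0.3  0.7 -0.5] op 1.002
661.7,184.5,28,31 [ 0.0031 -0.0006 -0.0011] [-0.005  0.006 -0.019]
```

View pics/s1.png

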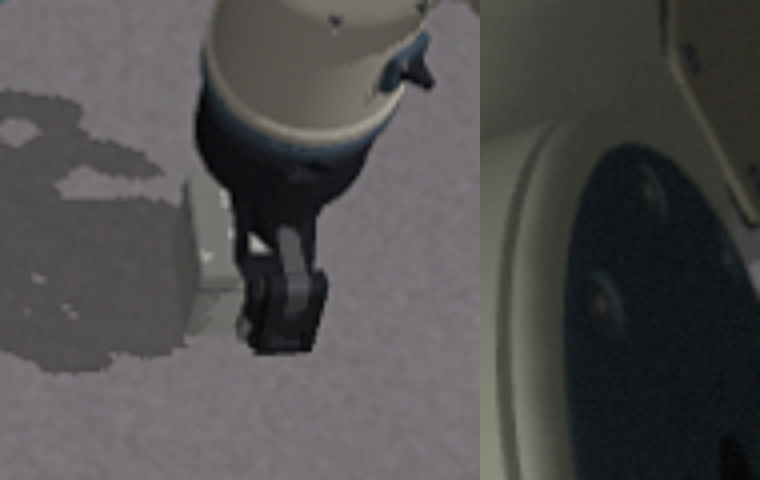

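```bash
python3 - <<'E'
from h import *
c=proj("scene",(661.7,184.5,50))[0].astype(int)
a=np.array([np.cos(.541),np.sin(.541)]);b=np.array([-a[1],a[0]]);o=np.array([661.7,184.5]);q=np.array([658.5,183.8])
f=lambda p,z:((proj("scene",(*p,z))[0]-c+60)*4).round()
for i,j in((27,27),(27,-27),(-27,-27)): print("box",i,j,f(o+a*i+b*j,76),f(o+a*i+b*j,0))
print("finger tip",f(q+a*48,33),f(q+a*55,33))
f=cv2.imread("pics/scene0.png");u,v=c
cv2.imwrite("pics/s0.png",cv2.resize(f[v-60:v+60,u-60:u+60],None,fx=4,fy=4))
E
```

```text
box 27 27 [318. 268.] [293. 330.]
box 27 -27 [201. 275.] [183. 337.]
box -27 -27 [186. 168.] [169. 234.]
finger tip [255. 343.] [257. 358.]
```

View pics/s0.png

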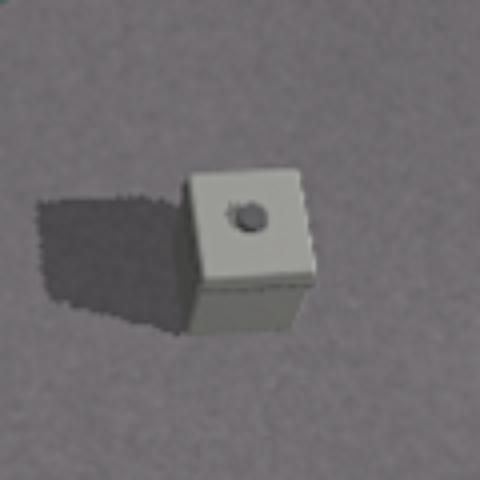

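The box hasn't moved: its corner is at (315,275) against (318,268) predicted. The near finger stands at its front face, slightly right of the middle but well within the 54 mm face. Closing.

Request:
servo_tool:
  motion:
    - [1,0.003,0,-0.001,0,0,0]
    - [1,0.003,0,-0.001,0,0,0]
    - [0.5,0.003,0,-0.001,0,0,0]
    - [0.3,0.003,0,-0.001,0,0,0]
    - [0.1,0.003,0,-0.001,0,0,0]
    - [-0.5,0.003,0,-0.001,0,0,0]
    - [-1,0.003,0,-0.001,0,0,0]
    - [-1,0.003,0,-0.001,0,0,0]
    - [-1,0.003,0,-0.001,0,0,0]

```text
clock: 8.98
eef_pos: [664.0, 184.3, 29.8]
tcp_rot: [-1.571, -0.0, 0.541]
contact_force: [-1.1, -0.5, 5.5]
opening: 0.631
```

```bash
python3 plan.py 661.7,184.5,88,31 529.5,385.6,88,-7.5 529.5,385.6,31,-7.5; python3 - <<'E'
from h import *
fs=r.grab_frame("scene")[:,:,::-1]
u,v=proj("scene",(661.7,184.5,50))[0].astype(int);cv2.imwrite("pics/s2.png",cv2.resize(fs[v-60:v+60,u-60:u+60],None,fx=4,fy=4))
E
```

```text
t 8.97 pos [664.  184.3  29.8] rot [-90.  -0.  31.] F [-1.1 -0.5  5.5] op 0.631
661.7,184.5,88,31 [-0.0019 -0.0582  0.0013] [0.001 0.    0.002]
529.5,385.6,88,-7.5 [-0.0116 -0.0583  0.2418] [0.00e+00 3.85e+00 3.00e-03]
529.5,385.6,31,-7.5 [-0.0116 -0.0013  0.2418] [0.00e+00 3.85e+00 3.00e-03]
```

View pics/s2.png

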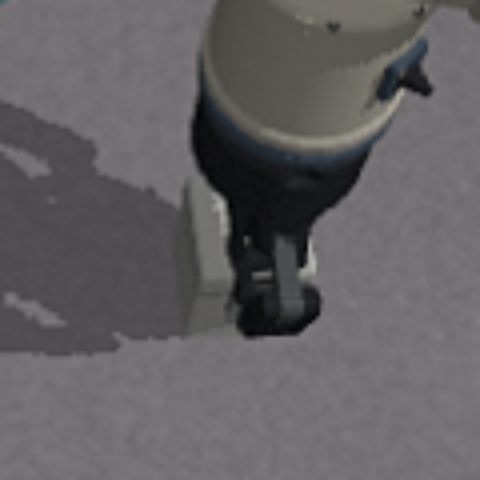

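Request:
servo_tool:
  motion:
    - [-1,0,-0.02,0,0,0,0]
    - [-1,0,-0.045,0,0,0,0]
    - [-1,0,-0.055,0.03,0,0.5,0]
    - [-1,-0.003,-0.055,0.07,0,1.2,0]
    - [-1,-0.006,-0.055,0.11,0,1.9,0]
    - [-1,-0.008,-0.055,0.15,0,2.6,0]
    - [-1,-0.01,-0.055,0.19,0,3.2,0]
    - [-1,-0.012,-0.055,0.22,0,3.6,0]
    - [-1,-0.012,-0.055,0.242,0,3.85,0]
    - [-1,-0.012,-0.055,0.242,0,3.85,0]
    - [-1,-0.012,-0.035,0.242,0,3.85,0]
    - [-1,-0.012,-0.02,0.242,0,3.85,0]

```text
clock: 10.52
eef_pos: [528.8, 384.4, 47.7]
tcp_rot: [-1.572, 0.001, -0.131]
contact_force: [0.2, 0.2, -2.2]
opening: 0.628
```

```bash
python3 plan.py 529.5,385.6,33.5,-7.5; python3 - <<'E'
from h import *
fs=r.grab_frame("scene")[:,:,::-1]
u,v=proj("scene",(529.5,385.6,40))[0].astype(int);a=cv2.resize(fs[v-60:v+60,u-60:u+60],None,fx=4,fy=4)
w=np.radians(-7.5);c,s=np.cos(w),np.sin(w)
for z,h in((17,27),(93,27)):
    P=[(529.5+c*i*h-s*j*h,385.6+s*i*h+c*j*h,z) for i,j in((1,1),(1,-1),(-1,-1),(-1,1))]
    cv2.polylines(a,[((proj("scene",P)-[u-60-.5,v-60-.5])*4).astype(int)],True,(0,0,255))
cv2.imwrite("pics/s3.png",a)
E
```

```text
t 10.53 pos [528.8 384.4  47.7] rot [-90.1   0.   -7.5] F [ 0.2  0.2 -2.2] op 0.628
529.5,385.6,33.5,-7.5 [0.0006 0.0142 0.0013] [ 0.006 -0.002 -0.005]
```

View pics/s3.png

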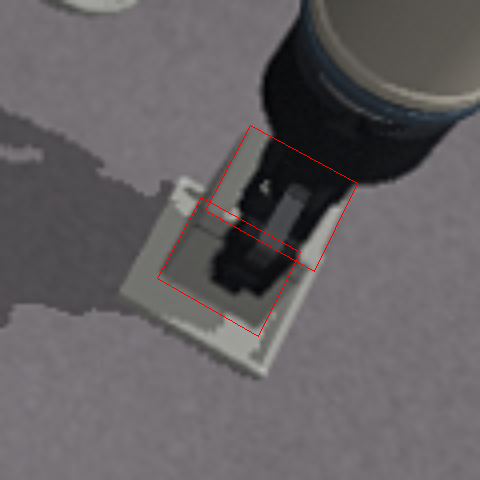

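The box is on the predicted outline above the square holder. Lower and release.

Request:
servo_tool:
  motion:
    - [-1,0.001,0.008,0.001,0,0,0]
    - [-1,0.001,0.012,0.001,0,0,0]
    - [-1,0.001,0.014,0.001,0,0,0]
    - [-1,0.001,0.014,0.001,0,0,0]
    - [0.4,0.001,0.014,0.001,0,0,0]
    - [0.6,0.001,0.014,0.001,0,0,0]
    - [1,0.001,0.014,0.001,0,0,0]
    - [1,0.001,0.014,0.001,0,0,0]
    - [1,0.001,-0.025,0.001,0,0,0]
    - [1,0.001,-0.08,0.001,0,0,0]
    - [1,0.001,-0.11,0.001,0,0,0]
    - [1,0.001,-0.11,0.001,0,0,0]

```text
clock: 12.08
eef_pos: [531.4, 387.5, 162.4]
tcp_rot: [-1.567, -0.004, -0.131]
contact_force: [-0.1, -0.2, -1.5]
opening: 1.0
```

```bash
python3 plan.py 658.2,-153.5,150,2 658.2,-153.5,20,2
```

```text
t 12.07 pos [531.4 387.5 162.4] rot [-89.8  -0.2  -7.5] F [-0.1 -0.2 -1.5] op 1.0
658.2,-153.5,150,2 [ 0.1962  0.0113 -0.5199] [-0.019 -0.95   0.024]
658.2,-153.5,20,2 [ 0.1957  0.1413 -0.5204] [-0.019 -0.95   0.024]
```

Request:
servo_tool:
  motion:
    - [1,0.196,0.011,-0.52,0,-0.95,0]
    - [1,0.196,0.011,-0.52,0,-0.95,0]
    - [1,0.196,0.011,-0.52,0,-0.95,0]
    - [1,0.196,0.011,-0.52,0,-0.95,0]
    - [1,0.196,0.011,-0.52,0,-0.95,0]
    - [1,0.196,0.011,-0.52,0,-0.95,0]
    - [1,0.196,0.011,-0.52,0,-0.95,0]
    - [1,0.196,0.011,-0.52,0,-0.95,0]
    - [1,0.196,0.011,-0.52,0,-0.95,0]
    - [1,0.196,0.011,-0.52,0,-0.95,0]
    - [1,0.196,0.011,-0.52,0,-0.95,0]
    - [1,0.196,0.011,-0.52,0,-0.95,0]

```text
clock: 13.58
eef_pos: [655.9, -153.1, 147.8]
tcp_rot: [-1.57, 0.001, 0.036]
contact_force: [0.6, -0.0, 0.3]
opening: 0.997
```

```bash
python3 plan.py 658.2,-153.5,150,2 658.2,-153.5,16,2; python3 - <<'E'
from h import *
fs=r.grab_frame("scene")[:,:,::-1];ft=r.grab_frame("top")[:,:,::-1]
def crop(f,n,X,w,h,k):
    u,v=proj(n,X)[0].astype(int);return cv2.resize(f[v-h:v+h,u-w:u+w],None,fx=k,fy=k)
cv2.imwrite("pics/l1.png",np.hstack([crop(fs,"scene",(658,-153,60),60,60,4),crop(ft,"top",(450,330,40),70,60,4)[:, :320]]))
E
```

```text
t 13.57 pos [ 655.9 -153.1  147.8] rot [-90.    0.1   2.1] F [ 0.6 -0.   0.3] op 0.997
658.2,-153.5,150,2 [ 0.0023 -0.0022 -0.0004] [-0.003  0.008 -0.006]
658.2,-153.5,16,2 [ 0.0024  0.1318 -0.0005] [-0.003  0.008 -0.006]
```

View pics/l1.png

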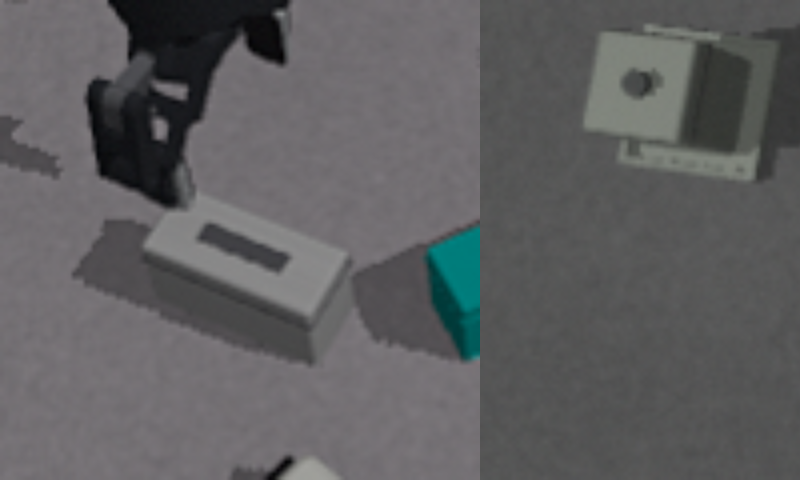

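```bash
python3 - <<'E'
from h import *
c=proj("scene",(658,-153,60))[0].astype(int)
f=lambda p:((proj("scene",p)[0]-c+60)*4).round()
for p in [(655.9+43,-153.1,160),(655.9-43,-153.1,160),(655.9+43,-153.1,148),(655.9+43,-153.1,30),(658,-153,56),(680,-153,0)]: print(p,f(p))
E
```

```text
(698.9, -153.1, 160) [171. 193.]
(612.9, -153.1, 160) [268.  61.]
(698.9, -153.1, 148) [174. 207.]
(698.9, -153.1, 30) [208. 331.]
(658, -153, 56) [244. 245.]
(680, -153, 0) [234. 332.]
```

The tips at (180,190) and (280,55) match the projected (171,193) and (268,61), so the grasp is on the box. The top crop shows the swab box inside the square holder. Down and close.

Request:
servo_tool:
  motion:
    - [1,0.002,0.04,-0.001,0,0,0]
    - [1,0.002,0.08,-0.001,0,0,0]
    - [1,0.002,0.115,-0.001,0,0,0]
    - [1,0.002,0.13,-0.001,0,0,0]
    - [1,0.002,0.13,-0.001,0,0,0]
    - [0.4,0.002,0.13,-0.001,0,0,0]
    - [0.2,0.002,0.13,-0.001,0,0,0]
    - [0,0.002,0.13,-0.001,0,0,0]
    - [-0.5,0.002,0.13,-0.001,0,0,0]
    - [-1,0.002,0.13,-0.001,0,0,0]
    - [-1,0.002,0.13,-0.001,0,0,0]
    - [-1,0.002,0.13,-0.001,0,0,0]
  grip_force: 60

```text
clock: 15.18
eef_pos: [659.4, -155.9, 19.8]
tcp_rot: [-1.571, -0.002, 0.035]
contact_force: [-1.3, 0.4, 7.2]
opening: 0.505
```

```bash
python3 plan.py 658.2,-153.5,120,2 358.6,-282.4,120,-78.3 358.6,-282.4,40,-78.3
```

```text
t 15.18 pos [ 659.4 -155.9   19.8] rot [-90.   -0.1   2. ] F [-1.3  0.4  7.2] op 0.505
658.2,-153.5,120,2 [-0.0009 -0.1002  0.0024] [ 0.003 -0.     0.012]
358.6,-282.4,120,-78.3 [-0.3048 -0.1007 -0.116 ] [-6.00e-03  8.03e+00  1.20e-02]
358.6,-282.4,40,-78.3 [-0.305  -0.0207 -0.116 ] [-6.00e-03  8.03e+00  1.20e-02]
```

Request:
servo_tool:
  motion:
    - [-1,0,-0.02,0,0,0,0]
    - [-1,0,-0.05,0,0,0,0]
    - [-1,-0.01,-0.09,0,0,0.5,0]
    - [-1,-0.03,-0.1,-0.01,0,1.3,0]
    - [-1,-0.065,-0.1,-0.025,0,2.2,0]
    - [-1,-0.1,-0.1,-0.04,0,3.1,0]
    - [-1,-0.14,-0.1,-0.055,0,4,0]
    - [-1,-0.18,-0.1,-0.07,0,4.9,0]
    - [-1,-0.22,-0.1,-0.085,0,5.8,0]
    - [-1,-0.26,-0.1,-0.1,0,6.7,0]
    - [-1,-0.29,-0.1,-0.11,0,7.5,0]
    - [-1,-0.305,-0.1,-0.116,0,8.03,0]

```text
clock: 16.68
eef_pos: [356.1, -282.5, 119.2]
tcp_rot: [-1.571, -0.0, -1.371]
contact_force: [-0.4, -0.5, -3.5]
opening: 0.506
```

```bash
python3 plan.py 358.6,-282.4,40,-78.3
```

```text
t 16.68 pos [ 356.1 -282.5  119.2] rot [-90.   -0.  -78.6] F [-0.4 -0.5 -3.5] op 0.506
358.6,-282.4,40,-78.3 [0.0004 0.0792 0.0025] [-0.    -0.028  0.002]
```

Request:
servo_tool:
  motion:
    - [-1,0,0.02,0.001,0,-0.03,0]
    - [-1,0,0.045,0.001,0,-0.03,0]
    - [-1,0,0.065,0.001,0,-0.03,0]
    - [-1,0,0.08,0.001,0,-0.03,0]
    - [-1,0,0.08,0.001,0,-0.03,0]

```text
clock: 17.3
eef_pos: [358.3, -281.7, 38.0]
tcp_rot: [-1.572, 0.001, -1.361]
contact_force: [-0.8, 0.2, -3.2]
opening: 0.509
```

```bash
python3 plan.py 358.6,-282.4,23.5,-78.3; python3 - <<'E'
from h import *
fs=r.grab_frame("scene")[:,:,::-1]
u,v=proj("scene",(358.6,-282.4,40))[0].astype(int);a=cv2.resize(fs[v-60:v+60,u-60:u+60],None,fx=4,fy=4)
w=np.radians(11.7);c,s=np.cos(w),np.sin(w)
zb=r.sense()["eef_pos"][2]-19.8
for z in(zb,zb+56):
    P=[(358.6+c*i*50-s*j*22,-282.4+s*i*50+c*j*22,z) for i,j in((1,1),(1,-1),(-1,-1),(-1,1))]
    cv2.polylines(a,[((proj("scene",P)-[u-60-.5,v-60-.5])*4).astype(int)],True,(0,0,255))
cv2.imwrite("pics/l2.png",a)
E
```

```text
t 17.3 pos [ 358.3 -281.7   38. ] rot [-90.    0.1 -78. ] F [-0.8  0.2 -3.2] op 0.509
358.6,-282.4,23.5,-78.3 [0.0008 0.0145 0.0002] [ 0.005  0.03  -0.006]
```

View pics/l2.png

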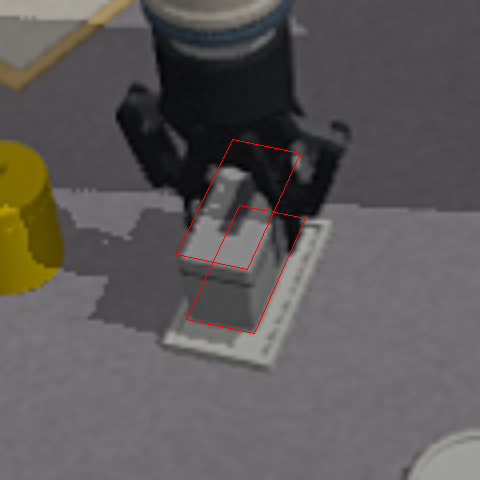

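The box lies on the predicted outline over the oblong holder. Lower and release, then the canister.

Request:
servo_tool:
  motion:
    - [-1,0.001,0.008,0,0,0.02,0]
    - [-1,0.001,0.012,0,0,0.02,0]
    - [-1,0.001,0.0145,0,0,0.02,0]
    - [-1,0.001,0.0145,0,0,0.02,0]
    - [0.2,0.001,0.0145,0,0,0.02,0]
    - [0.5,0.001,0.0145,0,0,0.02,0]
    - [1,0.001,0.0145,0,0,0.02,0]
    - [1,0.001,0.0145,0,0,0.02,0]
    - [1,0.001,-0.025,0,0,0.02,0]
    - [1,0.001,-0.08,0,0,0.02,0]
    - [1,0.001,-0.13,0,0,0.02,0]
    - [1,0.001,-0.13,0,0,0.02,0]

```text
clock: 18.85
eef_pos: [360.9, -284.6, 172.0]
tcp_rot: [-1.566, -0.006, -1.365]
contact_force: [-0.3, 1.5, 0.1]
opening: 1.002
```

```bash
python3 plan.py 519.5,-405.7,160,-105 519.5,-405.7,18,-105; python3 - <<'E'
from h import *
for n,p in(("bottle",(460,182)),("blue",(521,234)),("yellow",(493,322))): print(n,cast("top",[p],0)[0].round())
E
```

```text
t 18.85 pos [ 360.9 -284.6  172. ] rot [-89.7  -0.3 -78.2] F [-0.3  1.5  0.1] op 1.002
519.5,-405.7,160,-105 [0.1509 0.0135 0.1304] [-0.034  2.68   0.026]
519.5,-405.7,18,-105 [0.1501 0.1555 0.1298] [-0.034  2.68   0.026]
bottle [ 717. -376.]
blue [ 596. -509.]
yellow [ 401. -431.]
```

Request:
servo_tool:
  motion:
    - [1,0.15,0.013,0.13,0,2.68,0]
    - [1,0.15,0.013,0.13,0,2.68,0]
    - [1,0.15,0.013,0.13,0,2.68,0]
    - [1,0.15,0.013,0.13,0,2.68,0]
    - [1,0.15,0.013,0.13,0,2.68,0]
    - [1,0.15,0.013,0.13,0,2.68,0]
    - [1,0.15,0.013,0.13,0,2.68,0]

```text
clock: 19.73
eef_pos: [515.9, -402.5, 155.6]
tcp_rot: [-1.571, 0.0, -1.832]
contact_force: [0.3, -0.5, 0.5]
opening: 0.998
```

```bash
python3 plan.py 519.5,-405.7,18,-105; python3 - <<'E'
from h import *
fs=r.grab_frame("scene")[:,:,::-1];p=r.sense()["eef_pos"];a=np.radians(-105)
u,v=proj("scene",(519.5,-405.7,90))[0].astype(int);im=cv2.resize(fs[v-60:v+60,u-60:u+60],None,fx=4,fy=4)
for s in(43,-43):
    for z in(p[2]+12,45): cv2.circle(im,tuple(((proj("scene",(p[0]+s*np.cos(a),p[1]+s*np.sin(a),z))[0]-[u-60,v-60])*4).astype(int)),4,(0,0,255),1)
cv2.imwrite("pics/c1.png",im)
E
```

```text
t 19.73 pos [ 515.9 -402.5  155.6] rot [ -90.    0. -105.] F [ 0.3 -0.5  0.5] op 0.998
519.5,-405.7,18,-105 [0.0021 0.1376 0.0043] [ 0.002  0.001 -0.001]
```

View pics/c1.png

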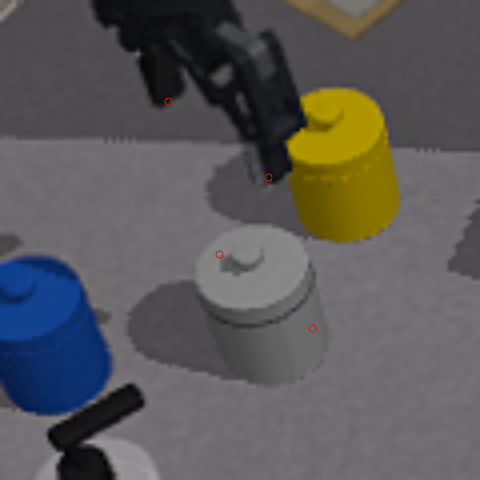

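The tips match the projection, and the fingers straddle the grey canister clear of blue and yellow. Down, then close.

Request:
servo_tool:
  motion:
    - [1,0.002,0.0,0.004,0,0,0]
    - [1,0.002,0.03,0.004,0,0,0]
    - [1,0.002,0.065,0.004,0,0,0]
    - [1,0.002,0.1,0.004,0,0,0]
    - [1,0.002,0.125,0.004,0,0,0]
    - [1,0.002,0.134,0.004,0,0,0]
    - [1,0.002,0.134,0.004,0,0,0]
    - [0.7,0.002,0.134,0.004,0,0,0]
    - [0.5,0.002,0.134,0.004,0,0,0]
    - [-0.5,0.002,0.134,0.004,0,0,0]
    - [-1,0.002,0.134,0.004,0,0,0]
    - [-1,0.002,0.134,0.004,0,0,0]

```text
clock: 21.28
eef_pos: [521.0, -406.7, 23.0]
tcp_rot: [-1.569, -0.001, -1.833]
contact_force: [-0.8, 1.5, 6.0]
opening: 0.764
```

```bash
python3 plan.py 437,-77.2,125,-105 437,-77.2,40,-105
```

```text
t 21.27 pos [ 521.  -406.7   23. ] rot [ -89.9   -0.  -105. ] F [-0.8  1.5  6. ] op 0.764
437,-77.2,125,-105 [-0.2965 -0.1026 -0.1662] [-0.012  0.     0.004]
437,-77.2,40,-105 [-0.2965 -0.0176 -0.1664] [-0.012  0.     0.004]
```

Request:
servo_tool:
  motion:
    - [-1,0,-0.02,0,0,0,0]
    - [-1,0,-0.06,0,0,0,0]
    - [-1,-0.02,-0.1,-0.01,0,0,0]
    - [-1,-0.06,-0.105,-0.035,0,0,0]
    - [-1,-0.105,-0.105,-0.06,0,0,0]
    - [-1,-0.15,-0.105,-0.085,0,0,0]
    - [-1,-0.195,-0.105,-0.11,0,0,0]
    - [-1,-0.24,-0.105,-0.135,0,0,0]
    - [-1,-0.275,-0.105,-0.155,0,0,0]
    - [-1,-0.297,-0.09,-0.1665,0,0,0]
    - [-1,-0.297,-0.06,-0.1665,0,0,0]
    - [-1,-0.297,-0.03,-0.1665,0,0,0]

```text
clock: 22.78
eef_pos: [437.1, -75.9, 52.1]
tcp_rot: [-1.568, 0.0, -1.832]
contact_force: [0.4, 0.4, -3.5]
opening: 0.759
```

```bash
python3 plan.py 437,-77.2,27,-105; python3 - <<'E'
from h import *
f=r.grab_frame("scene")[:,:,::-1];im=cv2.resize(f[90:390,140:560],None,fx=1.9,fy=1.9)
zb=r.sense()["eef_pos"][2]-23
for z in(zb,zb+70):
    P=[(437+33*np.cos(t),-77.2+33*np.sin(t),z) for t in np.linspace(0,6.28,40)]
    cv2.polylines(im,[((proj("scene",P)-[139.5,89.5])*1.9).astype(int)],True,(0,0,255))
cv2.imwrite("pics/c2.png",im)
E
```

```text
t 22.77 pos [437.1 -75.9  52.1] rot [ -89.8    0.  -104.9] F [ 0.4  0.4 -3.5] op 0.759
437,-77.2,27,-105 [0.0013 0.0251 0.0001] [-0.017  0.006 -0.001]
```

View pics/c2.png

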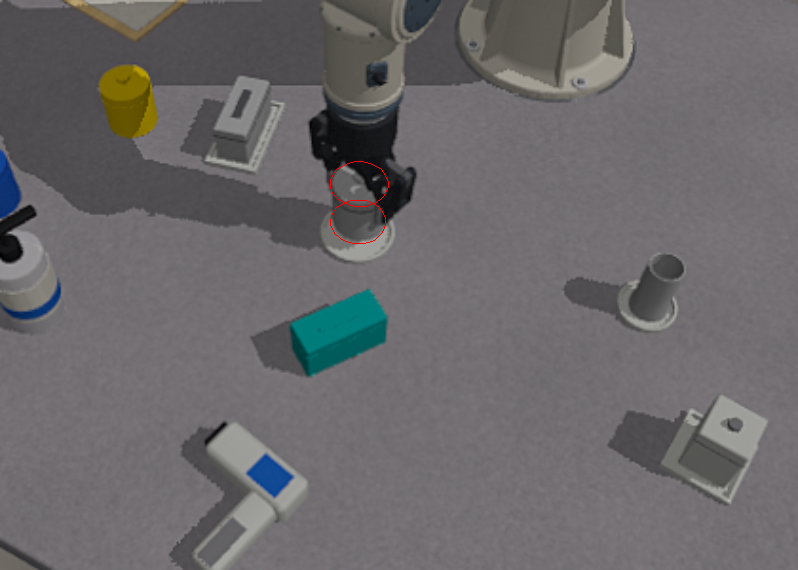

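The other three items stand in their holders, and the canister is over the large round one. Lower, release, rise.

Request:
servo_tool:
  motion:
    - [-1,0.001,0.01,0,0,0,0]
    - [-1,0.001,0.018,0,0,0,0]
    - [-1,0.001,0.023,0,0,0,0]
    - [-1,0.001,0.0255,0,0,0,0]
    - [-1,0.001,0.0255,0,0,0,0]
    - [0.7,0.001,0.0255,0,0,0,0]
    - [1,0.001,0.0255,0,0,0,0]
    - [1,0.001,0.0255,0,0,0,0]
    - [1,0.001,-0.005,0,0,0,0]
    - [1,0.001,-0.06,0,0,0,0]
    - [1,0.001,-0.12,0,0,0,0]
    - [1,0.001,-0.17,0,0,0,0]

```text
clock: 24.32
eef_pos: [436.0, -77.2, 223.7]
tcp_rot: [-1.569, 0.0, -1.833]
contact_force: [0.2, -0.3, 0.4]
opening: 0.998
```

```bash
python3 plan.py 300,480,260,-70
```

```text
t 24.32 pos [436.  -77.2 223.7] rot [ -89.9    0.  -105. ] F [ 0.2 -0.3  0.4] op 0.998
300,480,260,-70 [-0.503  -0.0366 -0.2755] [-9.0e-03 -3.5e+00  2.0e-03]
```

Request:
servo_tool:
  motion:
    - [1,-0.579,-0.03,-0.358,0,-3,0]
    - [1,-0.579,-0.03,-0.358,0,-3,0]
    - [1,-0.579,-0.03,-0.358,0,-3,0]
    - [1,-0.579,-0.03,-0.358,0,-3,0]
    - [1,-0.579,-0.03,-0.358,0,-3,0]
    - [1,-0.579,-0.03,-0.358,0,-3,0]
    - [1,-0.579,-0.03,-0.358,0,-3,0]
    - [1,-0.579,-0.03,-0.358,0,-3,0]
    - [1,-0.579,-0.03,-0.358,0,-3,0]
    - [1,-0.579,-0.03,-0.358,0,-3,0]
    - [1,-0.579,-0.03,-0.358,0,-3,0]
    - [1,-0.579,-0.03,-0.358,0,-3,0]

```text
clock: 25.82
eef_pos: [238.4, 577.9, 250.8]
tcp_rot: [-1.571, 0.001, -1.306]
contact_force: [0.4, -0.6, -0.5]
opening: 0.998
```

```bash
python3 plan.py; python3 - <<'E'
from h import *
f=r.grab_frame("top")[:,:,::-1];im=cv2.resize(f[90:390,90:490],None,fx=2,fy=2)
def rect(x,y,a,b,w,z):
    w=np.radians(w);c,s=np.cos(w),np.sin(w);return [(x+c*i*a/2-s*j*b/2,y+s*i*a/2+c*j*b/2,z) for i,j in((1,1),(1,-1),(-1,-1),(-1,1))]
def circ(x,y,d,z): return [(x+d/2*np.cos(t),y+d/2*np.sin(t),z) for t in np.linspace(0,6.28,40)]
for P in [circ(377.3,268.7,40,83),circ(437,-77.2,66,73),rect(358.6,-282.4,100,44,11.7,59),rect(529.5,385.6,54,54,-7.5,79)]:
    cv2.polylines(im,[((proj("top",P)-[89.5,89.5])*2).astype(int)],True,(0,0,255))
cv2.imwrite("pics/f.png",im)
E
```

```text
t 25.82 pos [238.4 577.9 250.8] rot [-90.    0.1 -74.8] F [ 0.4 -0.6 -0.5] op 0.998
```

View pics/f.png

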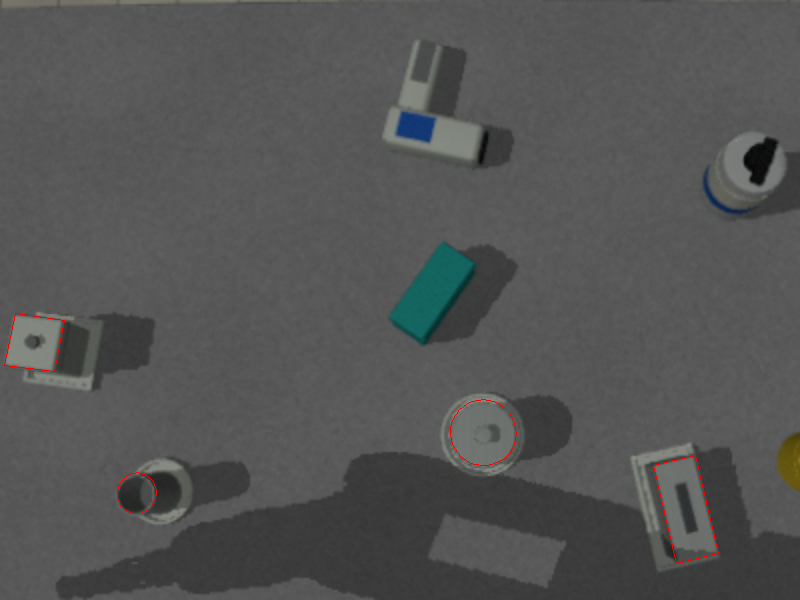

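The four tops lie on the outlines predicted for centred placement: jar (137,493), canister (483,433), long box (686,509) and swab box (35,342). The match is within about 1–2 picture pixels, or 2–3 mm. Thermometer and bottle look unmoved, so I'm handing in.

```bash
python3 -c "
from rig import r
print(r.sign_off())"
```

```text
the job is handed in; nothing more can be done
None
```

I placed all four items in their matching holders and handed the job in at about 26 s of the 104 s allowed. The sign-off reports no verdict.

- **Final check:** with the arm clear, the top view showed every item's top within about 2–3 mm of the outline for a centred, upright item on its holder's floor; the limit is 12 mm. I checked height and tilt only through that outline match, not directly.
- **Grips:** the openings at the grips matched the item sizes (42, 54, 44 and 66 mm) to within about 1.5 mm. The largest contact force I saw was about 9 N, while closing on the jar.
- **Bystanders:** the pump bottle and thermometer looked unmoved by eye in the final picture. I did not measure their shift.
- **Disagreements:** the near finger looked about 10 mm off the middle of the swab box's face when I gripped it, but the box still landed on its outline. My first automatic outlines for the jar, canister, long box and oblong holder were spoiled by shadow, so I remeasured them from edges and corners.

I viewed 15 pictures, one over the budget, for the final check.

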